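# Complete the row of reagent jars

### The job

The row of amber jars on the little white bench shelf has two gaps, each marked by a blue disc. Stand the two amber, white-capped jars from the bench upright on the blue discs, one on each and centred, to complete the row. Keep them upright and set them down rather than dropping them; do not disturb the jars already in the row or the other-coloured jars on the bench.

Things in the scene. Friction and masses are not known exactly. Their poses are not given: they have to be found in the camera images.
- jar_a_center (a point): amber glass jar with white cap and white paper label, standing on the dark grey bench, to be moved; about 160 g; 80 mm tall, body 50 mm in diameter up to 60 mm, shoulder, then a 42 mm diameter screw cap; point: centre, 40 mm above its base, z up along its axis
- jar_b_center (a point): the other amber jar with white cap on the bench, to be moved; either jar may go on either disc; about 160 g; 80 mm tall, body 50 mm in diameter up to 60 mm, shoulder, then a 42 mm diameter screw cap; point: centre, 40 mm above its base, z up along its axis
- place_a_spot (a point): a flat blue disc, 60 mm in diameter, marking an empty place in the row on the white shelf. The shelf is 340 mm long, 130 mm deep, its top 50 mm above the bench, fixed; the row of four places, 75 mm apart centre to centre, runs along its middle. Point: centre of the disc, level with the shelf top (the disc has no height to speak of); y runs along the row, x across the shelf, away from the robot, z up. Clear space in front of and behind the row, 25 mm between neighbouring jars
- place_b_spot (a point): the second blue disc, same size, axes and height; the two empty places may be any two of the four
- row_a_center (a point): amber jar with white cap already standing in the row on the shelf, to stay there; 80 mm tall, body 50 mm in diameter up to 60 mm, shoulder, then a 42 mm diameter screw cap; point: centre, 40 mm above its base, z up along its axis
- row_b_center (a point): second amber jar already standing in the row on the shelf, to stay there; 80 mm tall, body 50 mm in diameter up to 60 mm, shoulder, then a 42 mm diameter screw cap; point: centre, 40 mm above its base, z up along its axis
- white_jar_center (a point): bystander on the bench: white plastic jar with blue cap, to be left alone; 80 mm tall, body 50 mm in diameter up to 60 mm, shoulder, then a 42 mm diameter screw cap; point: centre, 40 mm above its base, z up along its axis
- green_jar_center (a point): bystander on the bench: green glass jar with black cap, to be left alone; 80 mm tall, body 50 mm in diameter up to 60 mm, shoulder, then a 42 mm diameter screw cap; point: centre, 40 mm above its base, z up along its axis
Mind the look-alikes: they are no part of the job. Leave any pink or yellow look-alike of the part that bears jar_a_center alone.

How it is judged (in metres and radians):
At the end, for the whole second after the job is handed in: The two amber jars from the bench stand released, upright (within 0.1 rad) and at rest on the shelf, one on each blue disc, centred within 16 mm; the two jars already in the row stand within 15 mm of where they were, upright; the white and green jars are within 30 mm of where they were (((horizontal distance between jar_a_center and place_a_spot below 0.016 m and horizontal distance between jar_b_center and place_b_spot below 0.016 m) or (horizontal distance between jar_a_center and place_b_spot below 0.016 m and horizontal distance between jar_b_center and place_a_spot below 0.016 m)) and z of jar_a_center in the frame of place_a_spot between 0.035 and 0.045 m and angle between each of jar_a_center, jar_b_center, row_a_center, row_b_center's own z axis and vertical below 0.1 rad and linear speed of each of jar_a, jar_b below 0.02 m/s and z of jar_b_center in the frame of place_a_spot between 0.035 and 0.045 m and distance of each of row_a_center, row_b_center from where it was at the start of the episode below 0.015 m and distance of each of white_jar_center, green_jar_center from where it was at the start of the episode below 0.03 m); the robot touches nothing.
It fails at once if an amber jar is dropped or thrown (moves faster than 0.6 m/s while not held) ((contact force between the fingers and jar_a below 0.05 N and linear speed of jar_a above 0.6 m/s) or (contact force between the fingers and jar_b below 0.05 N and linear speed of jar_b above 0.6 m/s)).
It fails at once if an amber jar being moved is tipped by more than 0.8 rad (angle between any of jar_a_center, jar_b_center's own z axis and vertical above 0.8 rad).
It fails at once if a jar already in the row is shifted by more than 25 mm (distance of any of row_a_center, row_b_center from where it was at the start of the episode above 0.025 m).
It fails at once if the white or green jar is shifted by more than 30 mm (distance of any of white_jar_center, green_jar_center from where it was at the start of the episode above 0.03 m).
It also fails if it takes over 56 s, if anything falls off the work surface, if the arm or the gripper's body presses on something with over 40 N, if the wrist force passes 120 N, or if a joint passes its speed limit or range.

### The arm

A 6-joint arm with a two-finger parallel gripper is mounted at the origin on the work surface. World frame = base frame: x ahead of the robot, y to its left, z up, the work surface at z = 0. Lengths are in mm, angles in rad, forces in N, time in s.
With the tool pointing down it reaches from about 275 to 1000 mm from the base axis. Payload 8.4 kg.
Tool frame: the origin (TCP) lies at the very end of the fingers, on their centre line; the grasp point (between the pads) lies 19 mm behind it; z points along the fingers, y is the direction in which the jaws open and shut (so a half turn about z gives the same grasp; the last joint's range is limited). The gripper opens to 85 mm and grips with 20 to 120 N. Pads are 22 mm wide; open, the fingers measure 114 mm over their backs; the gripper's body (76 mm by 85 mm) begins 54 mm behind the grasp point. The pads swing forward as they close: fully open they stand 13 mm farther back than shut.
Start: joints at [1.138, 0.353, 1.633, -0, 1.155, -0.002], TCP at [260.998, 567.898, 231.281] pointing down, gripper open.
Joint ranges: [-2.63, 2.63], [-0.92, 2.1], [0.06, 2.66], [-1.3, 4.44], [0, 2.69], [-3.02, 3.02]. Speed limits (rad/s): [2.22, 2.22, 2.79, 3.14, 3.14, 3.14].

### API

Orientations are given as [roll, pitch, yaw] about the fixed x, y, z axes, in that order (R = Rz(yaw) Ry(pitch) Rx(roll)).
In Python, from rig import sense, grab_frame, sign_off, masks_of gives the robot as it stands. The module is installed in compiled form; this text tells all that it offers.
- The arm moves only by the shell command python3 -m inch 'ROWS' [FORCE]. ROWS is JSON, a list of rows, each an object of numbers: "gripper": the finger opening in m, from 0 to 0.0854; "tx", "ty", "tz": the shift along the tool's x, y, z in m; "spin": the turn about the tool's z in degrees. In form: [{"gripper": .., "tx": .., "ty": .., "tz": .., "spin": ..}, ...]. A call has exactly 8 rows; each row shifts and turns the commanded pose from where the row before left it, along the tool's axes as they then stand; what a row does not reach is not made up. A row lasts 1/10 s, in which the tool goes at most 50 mm and 8.59 degrees, less where a joint would pass 70% of its speed; a pose out of reach is approached as far as the arm can. A call is refused whole if a number of a shift passes 0.05 or a number of a turn 8.59, either way. A call with a gripper value outside its range is refused whole. The fingers move at their own pace and stop on an object; FORCE is the grip in N (left out, the last holds). Time passes only in rows, so rows that do not move let the fingers close, or fill a call up. It gives the time, the measured TCP pose, the force and the opening at its end, in the units of the state.
- sense(): the state, without advancing time (a new reading comes with each control period).
- grab_frame(name): name is "side" or "top"; returns a dict with "pixels" (480x640x3 uint8, red, green, blue), "K" (3x3 intrinsics, pixels), "extrinsics" (4x4, takes a point from camera to world coordinates). Camera axes: x right, y down, z forward; pixel columns grow to the right and rows downward; lengths in mm; the calibration is good to about 2 mm. A picture is of the moment at which its call begins. There is no depth.
- sign_off(): hands the job in, once; it reports no verdict.
Trained networks look in the newest picture that a camera, given by its name, has taken for a name from the list of things; names that differ only in an ending like _2 or _b are one class to them, and where a whole thing is asked for, a point or a joint stands for the part that bears it (a point fixed in the world has none). Each returns a list of dicts, best first, with "conf" (0 to 1); they miss things now and then, are a little off and sometimes report something else, mostly with a low value. They report only what shows in the picture. A call takes as long as a camera call. They do not tell look-alikes from the thing itself.
- masks_of(camera, target): "pixels" (480x640 bool, what is visible of it) and "centre" ([row, column] in pixels, amid what is visible of it).
The state is a dict: "clock": time; "qpos": joint angles; "qvel": joint speeds; "joint_efforts": joint torques, N m; "eef_pos": TCP position; "tcp_rot": TCP orientation; "contact_force": force on the tool from outside, world axes, zero at the start; "wrist_torque": the same for the moment, N m; "opening": opening from 0.0 (shut) to 1.0 (fully open).
Only numpy, scipy, OpenCV 4.12 (cv2) and the standard library are available. Lean on these libraries where they do the work, as an engineer would, in place of code of your own. Each camera call takes 0.05 s, during which the arm holds its last target.

## Working session

There is one attempt and no reset: what is moved stays moved. The work goes in short steps, Python scripts to look and compute and a shell command to move; the robot and the scene stay as the last step left them, time stands still between calls to the robot, and variables do not carry over. Pictures are saved under pics/ and viewed, and the job is handed in when it is done.

```bash
mkdir -p pics; python3 - <<'E'
from rig import *
import cv2
s=sense();print({k:s[k] for k in("clock","eef_pos","tcp_rot","opening","contact_force")})
for n in("side","top"):
    f=grab_frame(n);cv2.imwrite(f"pics/{n}0.png",f["pixels"][:,:,::-1]);print(n,f["K"].tolist(),f["extrinsics"].round(3).tolist())
    for t in("jar_a_center","place_a_spot","row_a_center","white_jar_center","green_jar_center"):
        for m in masks_of(n,t):
            print(t,round(m["conf"],2),m["centre"],m["pixels"].sum())
E
```

```text
{'clock': 0.0, 'eef_pos': array([260.82074899, 567.45285834, 230.57394023]), 'tcp_rot': array([-3.14021798e+00, -9.24641028e-06,  2.71075185e+00]), 'opening': 0.9989922649721661, 'contact_force': array([-1.14492788, -0.60236483,  1.08313268])}
side [[609.4686260185165, 0.0, 324.7535990975102], [0.0, 609.4686260185165, 241.71503525270288], [0.0, 0.0, 1.0]] [[0.902, -0.205, 0.381, 100.705], [-0.432, -0.463, 0.774, -836.563], [0.018, -0.862, -0.506, 594.274], [0.0, 0.0, 0.0, 1.0]]
jar_a_center 0.79 [371.0, 291.5] 2318
jar_a_center 0.75 [381.3, 413.2] 2359
jar_a_center 0.67 [343.7, 352.8] 2002
place_a_spot 0.73 [218.6, 367.2] 376
row_a_center 0.85 [169.6, 334.8] 745
white_jar_center 0.86 [293.7, 298.5] 1590
green_jar_center 0.96 [193.6, 238.6] 926
top [[461.95674583910323, 0.0, 316.46572203204454], [0.0, 461.95674583910323, 238.06724309240047], [0.0, 0.0, 1.0]] [[-0.017, -0.986, 0.167, 334.953], [-1.0, 0.019, 0.011, -30.326], [-0.014, -0.167, -0.986, 978.11], [0.0, 0.0, 0.0, 1.0]]
jar_a_center 0.89 [267.1, 433.3] 645
jar_a_center 0.78 [244.8, 478.2] 718
place_a_spot 0.73 [175.9, 289.5] 603
row_a_center 0.96 [169.3, 211.6] 763
row_a_center 0.43 [170.6, 247.6] 747
white_jar_center 0.96 [273.3, 365.9] 496
green_jar_center 0.88 [267.0, 180.9] 633
```

View pics/side0.png

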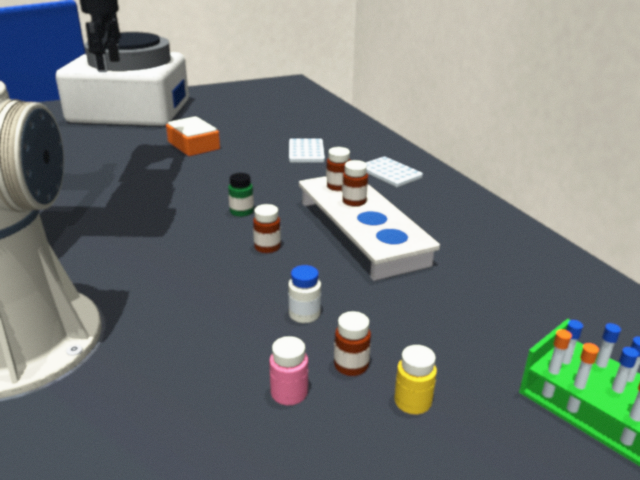

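View pics/top0.png

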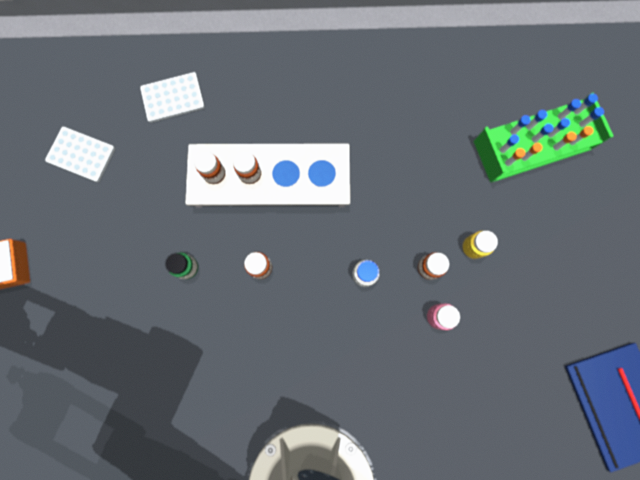

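The side view shows the amber bench jars at about column/row (267,229) and (352,344). Pink is at (289,371), yellow at (415,380), and the discs at (372,218) and (392,236). In the top view the amber jars are at (258,265) and (436,265), the discs at (286,173) and (322,173), and the row jars at (209,165) and (247,165). Next I measure the caps and discs in both views.

```bash
cat > h.py <<'E'
import numpy as np,cv2
def ray(f,u,v,z):
    K=f["K"];E=f["extrinsics"];d=E[:3,:3]@np.linalg.solve(K,[u,v,1.]);o=E[:3,3]
    return o+d*(z-o[2])/d[2]
def blob(f,u,v,kind,r=16):
    p=f["pixels"].astype(int);R,G,B=p[...,0],p[...,1],p[...,2]
    m={'white':(p.min(2)>165)&(p.max(2)-p.min(2)<40),'blue':(B>R+70)&(B>G+40)}[kind]
    w=np.zeros(m.shape,bool);w[v-r:v+r,u-r:u+r]=1
    n,l,st,c=cv2.connectedComponentsWithStats((m&w).astype(np.uint8))
    k=1+np.argmin([np.hypot(*(c[i]-[u,v]))+ (50 if st[i,4]<30 else 0) for i in range(1,n)])
    return c[k],st[k]
E
python3 - <<'E'
from rig import *;from h import *
T=grab_frame("top");S=grab_frame("side")
for n,f,l in(("top",T,[("A",257,259,"white",80,16),("B",438,264,"white",80,16),("d1",286,173,"blue",50,18),("d2",322,173,"blue",50,18),("white",368,271,"blue",80,16)]),
 ("side",S,[("A",266,213,"white",80,14),("B",353,324,"white",80,18),("d1",372,218,"blue",50,17),("d2",392,236,"blue",50,17),("white",305,276,"blue",80,18)])):
    for nm,u,v,k,z,r in l:
        c,st=blob(f,u,v,k,r)
        zz=z if (n=="top" or nm[0]=="d") else 73
        print(n,nm,c.round(1),st,ray(f,*c,zz).round(1))
for u,v in((209,159),(247,159)):print(ray(T,u,v,130).round(1))
for u,v in((179,264),):print("green",ray(T,u,v,80).round(1))
for u,v in((484,239),(448,316)):print("y,p",ray(T,u,v,80).round(1))
for u,v in((187,145),(349,145),(350,204),(187,205)):print("shelf",ray(T,u,v,50).round(1))
cv2.imwrite("pics/crop.png",cv2.resize(T["pixels"][130:300,160:500,::-1],None,fx=2.3,fy=2.3,interpolation=2))
E
```

```text
top A [254.9 262.8] [244 252  23  22 382] [440.2 100.6  80. ]
top B [437.8 263.3] [427 253  23  22 387] [ 432.7 -256.1   80. ]
top d1 [285.5 173.1] [272 160  28  27 568] [631.  42.  50.]
top d2 [321.4 172.9] [308 160  28  27 570] [629.9 -32.9  50. ]
top white [367.5 270.7] [357 260  22  22 368] [ 420.7 -118.9   80. ]
side A [265.4 211.1] [255 204  23  17 281] [440.9 105.6  73. ]
side B [352.9 322.9] [338 311  31  27 596] [ 432.7 -254.5   73. ]
side d1 [371.7 217.8] [357 211  30  14 321] [630.4  40.9  50. ]
side d2 [391.5 236. ] [376 229  32  15 377] [628.7 -34.4  50. ]
side white [304.2 275.4] [291 265  28  23 517] [ 419.4 -118.9   73. ]
[636.7 183.  130. ]
[635.1 109.7 130. ]
green [440.5 249.8  80. ]
y,p [ 478.9 -349.2   80. ]
y,p [ 331.3 -269.4   80. ]
shelf [697.1 250.5  50. ]
shelf [689.6 -92.2  50. ]
shelf [561.9 -90.7  50. ]
shelf [566.5 246.6  50. ]
```

View pics/crop.png

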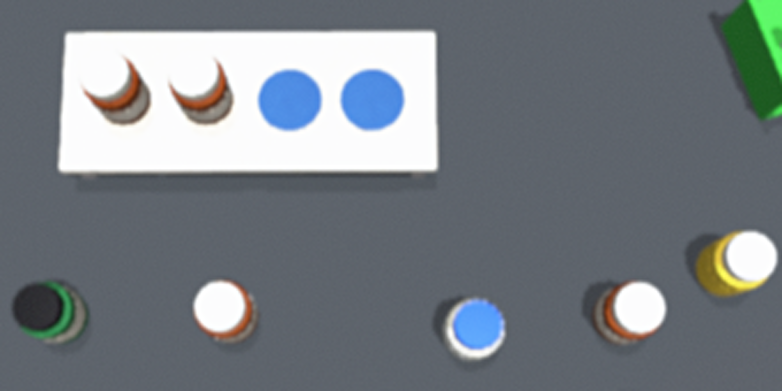

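Both views agree to within a few mm, and the disc spacing of 75 mm matches. I used A (440,101), B (433,-256), d1 (631,42) and d2 (629.5,-33). The jaws will close along world x, so I turn by +65.3° first.

```bash
python3 -m inch '[{"gripper":0.085,"spin":8.16},{"gripper":0.085,"spin":8.16},{"gripper":0.085,"spin":8.16},{"gripper":0.085,"spin":8.16},{"gripper":0.085,"spin":8.16},{"gripper":0.085,"spin":8.16},{"gripper":0.085,"spin":8.16},{"gripper":0.085,"spin":8.16}]' 40
```

```text
$[0]: bad value
```

```bash
python3 -m inch '[{"gripper":0.085,"tx":0,"ty":0,"tz":0,"spin":8.16},{"gripper":0.085,"tx":0,"ty":0,"tz":0,"spin":8.16},{"gripper":0.085,"tx":0,"ty":0,"tz":0,"spin":8.16},{"gripper":0.085,"tx":0,"ty":0,"tz":0,"spin":8.16},{"gripper":0.085,"tx":0,"ty":0,"tz":0,"spin":8.16},{"gripper":0.085,"tx":0,"ty":0,"tz":0,"spin":8.16},{"gripper":0.085,"tx":0,"ty":0,"tz":0,"spin":8.16},{"gripper":0.085,"tx":0,"ty":0,"tz":0,"spin":8.16}]' 40
```

```text
clock: 1.5
eef_pos: [261.0, 567.9, 231.3]
tcp_rot: [-3.142, 0.0, 1.566]
contact_force: [-0.5, 0.0, -0.6]
opening: 0.996
```

```bash
python3 -m inch '[{"gripper":0.085,"tx":-0.0292,"ty":0.0112,"tz":0,"spin":0},{"gripper":0.085,"tx":-0.0292,"ty":0.0112,"tz":0,"spin":0},{"gripper":0.085,"tx":-0.0292,"ty":0.0112,"tz":0,"spin":0},{"gripper":0.085,"tx":-0.0292,"ty":0.0112,"tz":0,"spin":0},{"gripper":0.085,"tx":-0.0292,"ty":0.0112,"tz":0,"spin":0},{"gripper":0.085,"tx":-0.0292,"ty":0.0112,"tz":0,"spin":0},{"gripper":0.085,"tx":-0.0292,"ty":0.0112,"tz":0,"spin":0},{"gripper":0.085,"tx":-0.0292,"ty":0.0112,"tz":0,"spin":0}]' 40
```

```text
clock: 2.3
eef_pos: [351.1, 333.2, 231.5]
tcp_rot: [3.141, -0.0, 1.572]
contact_force: [0.7, 0.0, -0.4]
opening: 0.996
```

```bash
python3 -m inch '[{"gripper":0.085,"tx":-0.0292,"ty":0.0112,"tz":0,"spin":0},{"gripper":0.085,"tx":-0.0292,"ty":0.0112,"tz":0,"spin":0},{"gripper":0.085,"tx":-0.0292,"ty":0.0112,"tz":0,"spin":0},{"gripper":0.085,"tx":-0.0292,"ty":0.0112,"tz":0,"spin":0},{"gripper":0.085,"tx":-0.0292,"ty":0.0112,"tz":0,"spin":0},{"gripper":0.085,"tx":-0.0292,"ty":0.0112,"tz":0,"spin":0},{"gripper":0.085,"tx":-0.0292,"ty":0.0112,"tz":0,"spin":0},{"gripper":0.085,"tx":0,"ty":0,"tz":0,"spin":0}]' 40
```

```text
clock: 3.1
eef_pos: [430.2, 127.5, 231.5]
tcp_rot: [3.141, 0.001, 1.569]
contact_force: [-1.3, 0.7, 1.2]
opening: 0.997
```

```bash
python3 -m inch '[{"gripper":0.085,"tx":-0.014,"ty":0.005,"tz":0,"spin":0},{"gripper":0.085,"tx":-0.0125,"ty":0.005,"tz":0.015,"spin":0},{"gripper":0.085,"tx":0,"ty":0,"tz":0.02,"spin":0},{"gripper":0.085,"tx":0,"ty":0,"tz":0.025,"spin":0},{"gripper":0.085,"tx":0,"ty":0,"tz":0.025,"spin":0},{"gripper":0.085,"tx":0,"ty":0,"tz":0.02,"spin":0},{"gripper":0.085,"tx":0,"ty":0,"tz":0,"spin":0},{"gripper":0.085,"tx":0,"ty":0,"tz":0,"spin":0}]' 40; python3 - <<'E'
from rig import *;import cv2
a=cv2.resize(grab_frame("side")["pixels"][120:320,160:420],None,fx=1.5,fy=1.5);b=cv2.resize(grab_frame("top")["pixels"][140:340,160:420],None,fx=1.5,fy=1.5)
cv2.imwrite("pics/a1.png",cv2.hconcat([a,b])[:,:,::-1])
E
```

```text
clock: 3.9
eef_pos: [439.2, 103.9, 126.6]
tcp_rot: [-3.141, -0.0, 1.572]
contact_force: [0.1, -0.4, 0.3]
opening: 0.997
```

View pics/a1.png

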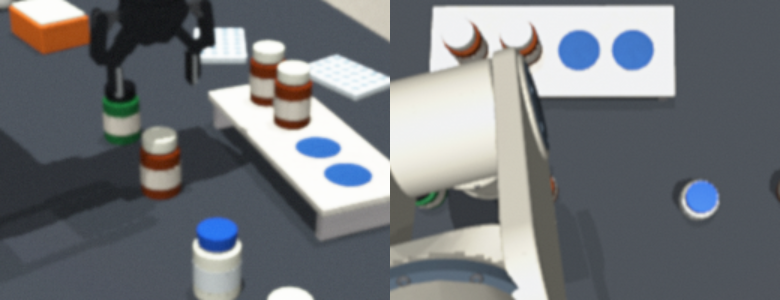

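The fingers (crop columns 118 and 195) straddle jar A (column 160), and nothing else is near. Descending.

```bash
python3 -m inch '[{"gripper":0.085,"tx":-0.002,"ty":0.001,"tz":0.018,"spin":0},{"gripper":0.085,"tx":0,"ty":0,"tz":0.02,"spin":0},{"gripper":0.085,"tx":0,"ty":0,"tz":0.02,"spin":0},{"gripper":0.085,"tx":0,"ty":0,"tz":0.018,"spin":0},{"gripper":0.085,"tx":0,"ty":0,"tz":0.016,"spin":0},{"gripper":0.085,"tx":0,"ty":0,"tz":0.014,"spin":0},{"gripper":0.085,"tx":0,"ty":0,"tz":0,"spin":0},{"gripper":0.085,"tx":0,"ty":0,"tz":0,"spin":0}]' 40
```

```text
clock: 4.8
eef_pos: [440.9, 101.7, 21.1]
tcp_rot: [3.141, -0.0, 1.571]
contact_force: [-0.1, 0.7, 0.4]
opening: 0.992
```

```bash
python3 -m inch '[{"gripper":0.06,"tx":0,"ty":0,"tz":0,"spin":0},{"gripper":0.055,"tx":0,"ty":0,"tz":0,"spin":0},{"gripper":0.05,"tx":0,"ty":0,"tz":0,"spin":0},{"gripper":0.045,"tx":0,"ty":0,"tz":0,"spin":0},{"gripper":0.04,"tx":0,"ty":0,"tz":0,"spin":0},{"gripper":0.04,"tx":0,"ty":0,"tz":0,"spin":0},{"gripper":0.04,"tx":0,"ty":0,"tz":0,"spin":0},{"gripper":0.04,"tx":0,"ty":0,"tz":0,"spin":0}]' 40
```

```text
clock: 5.6
eef_pos: [441.1, 101.7, 21.1]
tcp_rot: [3.14, -0.0, 1.571]
contact_force: [-0.6, -0.4, 9.2]
opening: 0.577
```

Gripped at 49 mm opening, as expected for the 50 mm body. Lifting.

```bash
python3 -m inch '[{"gripper":0.04,"tx":0,"ty":0,"tz":-0.008,"spin":0},{"gripper":0.04,"tx":0,"ty":0,"tz":-0.016,"spin":0},{"gripper":0.04,"tx":0,"ty":0,"tz":-0.02,"spin":0},{"gripper":0.04,"tx":0,"ty":0,"tz":-0.02,"spin":0},{"gripper":0.04,"tx":0,"ty":0,"tz":-0.02,"spin":0},{"gripper":0.04,"tx":0,"ty":0,"tz":-0.02,"spin":0},{"gripper":0.04,"tx":0,"ty":0,"tz":-0.016,"spin":0},{"gripper":0.04,"tx":0,"ty":0,"tz":0,"spin":0}]' 40; python3 - <<'E'
from rig import *;import cv2
cv2.imwrite("pics/a2.png",grab_frame("side")["pixels"][:,:,::-1])
E
```

```text
clock: 6.4
eef_pos: [441.4, 101.8, 142.4]
tcp_rot: [3.138, -0.001, 1.571]
contact_force: [0.5, -0.4, -1.9]
opening: 0.571
```

View pics/a2.png

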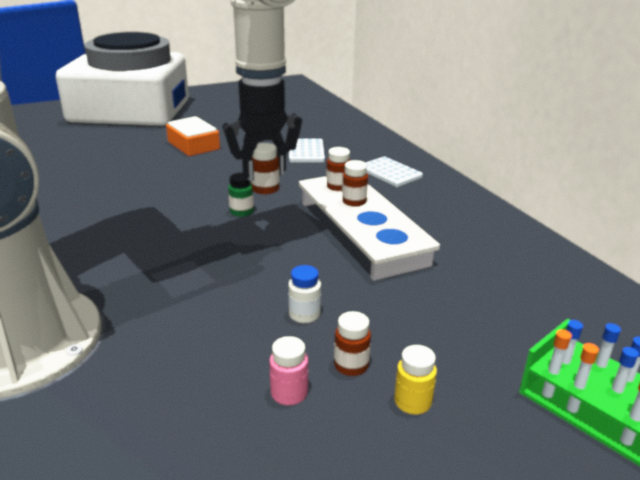

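Jar A is held upright at about (265,168). Moving to the nearer disc d1.

```bash
python3 -m inch '[{"gripper":0.04,"tx":-0.01,"ty":0.008,"tz":0,"spin":0},{"gripper":0.04,"tx":-0.015,"ty":0.018,"tz":0,"spin":0},{"gripper":0.04,"tx":-0.015,"ty":0.027,"tz":0,"spin":0},{"gripper":0.04,"tx":-0.012,"ty":0.03,"tz":0,"spin":0},{"gripper":0.04,"tx":-0.008,"ty":0.03,"tz":0,"spin":0},{"gripper":0.04,"tx":0,"ty":0.03,"tz":0,"spin":0},{"gripper":0.04,"tx":0,"ty":0.025,"tz":0,"spin":0},{"gripper":0.04,"tx":0,"ty":0.014,"tz":0,"spin":0}]' 40
```

```text
clock: 7.25
eef_pos: [624.0, 40.6, 138.5]
tcp_rot: [-3.141, 0.0, 1.571]
contact_force: [0.3, -0.8, -1.7]
opening: 0.575
```

```bash
python3 -m inch '[{"gripper":0.04,"tx":0,"ty":0.007,"tz":0,"spin":0},{"gripper":0.04,"tx":0,"ty":0,"tz":0,"spin":0},{"gripper":0.04,"tx":0,"ty":0,"tz":0.01,"spin":0},{"gripper":0.04,"tx":0,"ty":0,"tz":0.015,"spin":0},{"gripper":0.04,"tx":0,"ty":0,"tz":0.015,"spin":0},{"gripper":0.04,"tx":0,"ty":0,"tz":0.01,"spin":0},{"gripper":0.04,"tx":0,"ty":0,"tz":0,"spin":0},{"gripper":0.04,"tx":0,"ty":0,"tz":0,"spin":0}]' 40; python3 - <<'E'
from rig import *;import cv2
a=cv2.resize(grab_frame("side")["pixels"][80:280,260:460],None,fx=2,fy=2);b=cv2.resize(grab_frame("top")["pixels"][100:300,180:380],None,fx=2,fy=2)
cv2.imwrite("pics/a3.png",cv2.hconcat([a,b])[:,:,::-1])
E
```

```text
clock: 8.05
eef_pos: [629.1, 41.7, 89.9]
tcp_rot: [-3.141, 0.0, 1.572]
contact_force: [0.7, -0.5, -2.9]
opening: 0.575
```

View pics/a3.png

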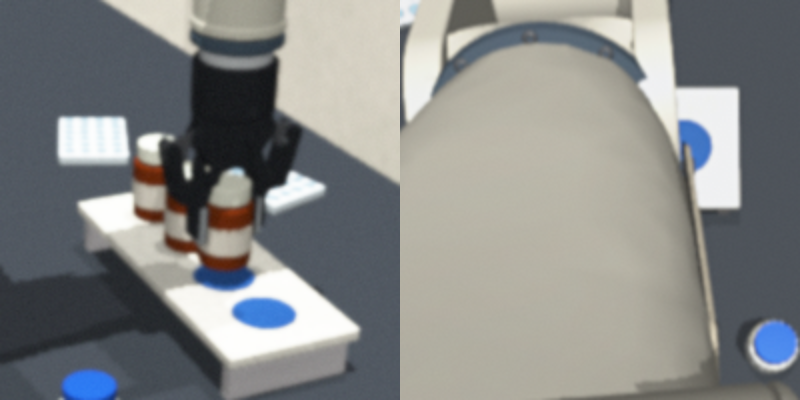

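Jar A hangs about 19 mm above the disc at crop (225,275), clear of its neighbour. Lowering.

```bash
python3 -m inch '[{"gripper":0.04,"tx":0,"ty":0.001,"tz":0.004,"spin":0},{"gripper":0.04,"tx":0,"ty":0,"tz":0.005,"spin":0},{"gripper":0.04,"tx":0,"ty":0,"tz":0.004,"spin":0},{"gripper":0.04,"tx":0,"ty":0,"tz":0.003,"spin":0},{"gripper":0.04,"tx":0,"ty":0,"tz":0.001,"spin":0},{"gripper":0.04,"tx":0,"ty":0,"tz":0,"spin":0},{"gripper":0.04,"tx":0,"ty":0,"tz":0,"spin":0},{"gripper":0.04,"tx":0,"ty":0,"tz":0,"spin":0}]' 40
```

```text
clock: 8.95
eef_pos: [630.5, 41.6, 73.5]
tcp_rot: [3.141, -0.0, 1.571]
contact_force: [0.2, 0.4, -1.9]
opening: 0.578
```

```bash
python3 -m inch '[{"gripper":0.04,"tx":0,"ty":0,"tz":0.001,"spin":0},{"gripper":0.04,"tx":0,"ty":0,"tz":0,"spin":0},{"gripper":0.04,"tx":0,"ty":0,"tz":0.001,"spin":0},{"gripper":0.04,"tx":0,"ty":0,"tz":0,"spin":0},{"gripper":0.04,"tx":0,"ty":0,"tz":0,"spin":0},{"gripper":0.04,"tx":0,"ty":0,"tz":0,"spin":0},{"gripper":0.04,"tx":0,"ty":0,"tz":0,"spin":0},{"gripper":0.04,"tx":0,"ty":0,"tz":0,"spin":0}]' 40
```

```text
clock: 9.75
eef_pos: [630.3, 41.6, 71.3]
tcp_rot: [-3.142, 0.0, 1.571]
contact_force: [0.2, 0.7, -1.9]
opening: 0.574
```

```bash
python3 -m inch '[{"gripper":0.04,"tx":0,"ty":0,"tz":0.0005,"spin":0},{"gripper":0.04,"tx":0,"ty":0,"tz":0,"spin":0},{"gripper":0.04,"tx":0,"ty":0,"tz":0.0005,"spin":0},{"gripper":0.04,"tx":0,"ty":0,"tz":0,"spin":0},{"gripper":0.04,"tx":0,"ty":0,"tz":0,"spin":0},{"gripper":0.04,"tx":0,"ty":0,"tz":0,"spin":0},{"gripper":0.04,"tx":0,"ty":0,"tz":0,"spin":0},{"gripper":0.04,"tx":0,"ty":0,"tz":0,"spin":0}]' 40
```

```text
clock: 10.55
eef_pos: [630.4, 41.6, 71.2]
tcp_rot: [3.141, 0.0, 1.571]
contact_force: [-4.5, -0.9, 8.7]
opening: 0.574
```

Contact felt (about 9 N, TCP at 71, as predicted). Releasing.

```bash
python3 -m inch '[{"gripper":0.05,"tx":0,"ty":0,"tz":0,"spin":0},{"gripper":0.053,"tx":0,"ty":0,"tz":0,"spin":0},{"gripper":0.056,"tx":0,"ty":0,"tz":0,"spin":0},{"gripper":0.062,"tx":0,"ty":0,"tz":0,"spin":0},{"gripper":0.07,"tx":0,"ty":0,"tz":0,"spin":0},{"gripper":0.08,"tx":0,"ty":0,"tz":0,"spin":0},{"gripper":0.085,"tx":0,"ty":0,"tz":0,"spin":0},{"gripper":0.085,"tx":0,"ty":0,"tz":0,"spin":0}]' 40
```

```text
clock: 11.35
eef_pos: [630.3, 41.6, 70.3]
tcp_rot: [-3.142, 0.0, 1.571]
contact_force: [-1.0, 0.1, 0.6]
opening: 0.995
```

```bash
python3 -m inch '[{"gripper":0.085,"tx":0,"ty":0,"tz":0,"spin":0},{"gripper":0.085,"tx":0,"ty":0,"tz":-0.01,"spin":0},{"gripper":0.085,"tx":0,"ty":0,"tz":-0.015,"spin":0},{"gripper":0.085,"tx":0,"ty":0,"tz":-0.02,"spin":0},{"gripper":0.085,"tx":0,"ty":0,"tz":-0.025,"spin":0},{"gripper":0.085,"tx":0,"ty":0,"tz":-0.025,"spin":0},{"gripper":0.085,"tx":0,"ty":0,"tz":-0.025,"spin":0},{"gripper":0.085,"tx":0,"ty":0,"tz":-0.02,"spin":0}]' 40
```

```text
clock: 12.15
eef_pos: [630.9, 41.7, 213.6]
tcp_rot: [3.139, -0.0, 1.571]
contact_force: [0.2, 0.5, -0.2]
opening: 0.995
```

```bash
python3 -m inch '[{"gripper":0.085,"tx":-0.015,"ty":-0.01,"tz":0,"spin":0},{"gripper":0.085,"tx":-0.025,"ty":-0.018,"tz":0,"spin":0},{"gripper":0.085,"tx":-0.025,"ty":-0.018,"tz":0,"spin":0},{"gripper":0.085,"tx":-0.025,"ty":-0.018,"tz":0,"spin":0},{"gripper":0.085,"tx":-0.025,"ty":-0.018,"tz":0,"spin":0},{"gripper":0.085,"tx":-0.025,"ty":-0.018,"tz":0,"spin":0},{"gripper":0.085,"tx":-0.025,"ty":-0.018,"tz":0,"spin":0},{"gripper":0.085,"tx":-0.025,"ty":-0.018,"tz":0,"spin":0}]' 40
```

```text
clock: 12.95
eef_pos: [492.6, -149.7, 210.4]
tcp_rot: [-3.141, 0.0, 1.571]
contact_force: [0.4, 0.1, 0.6]
opening: 0.995
```

```bash
python3 -m inch '[{"gripper":0.085,"tx":-0.025,"ty":-0.018,"tz":0,"spin":0},{"gripper":0.085,"tx":-0.025,"ty":-0.018,"tz":0,"spin":0},{"gripper":0.085,"tx":-0.025,"ty":-0.016,"tz":0,"spin":0},{"gripper":0.085,"tx":-0.02,"ty":-0.01,"tz":0,"spin":0},{"gripper":0.085,"tx":-0.013,"ty":0,"tz":0,"spin":0},{"gripper":0.085,"tx":0,"ty":0,"tz":0,"spin":0},{"gripper":0.085,"tx":0,"ty":0,"tz":0,"spin":0},{"gripper":0.085,"tx":0,"ty":0,"tz":0,"spin":0}]' 40; python3 - <<'E'
from rig import *;import cv2;from h import *
S=grab_frame("side");T=grab_frame("top")
a=cv2.resize(S["pixels"][120:420,230:470],None,fx=1.6,fy=1.6);b=cv2.resize(T["pixels"][130:430,180:420],None,fx=1.6,fy=1.6)
cv2.imwrite("pics/b1.png",cv2.hconcat([a,b])[:,:,::-1])
E
```

```text
clock: 13.75
eef_pos: [432.8, -255.7, 210.2]
tcp_rot: [-3.141, -0.0, 1.572]
contact_force: [0.6, 0.3, -0.8]
opening: 0.992
```

View pics/b1.png

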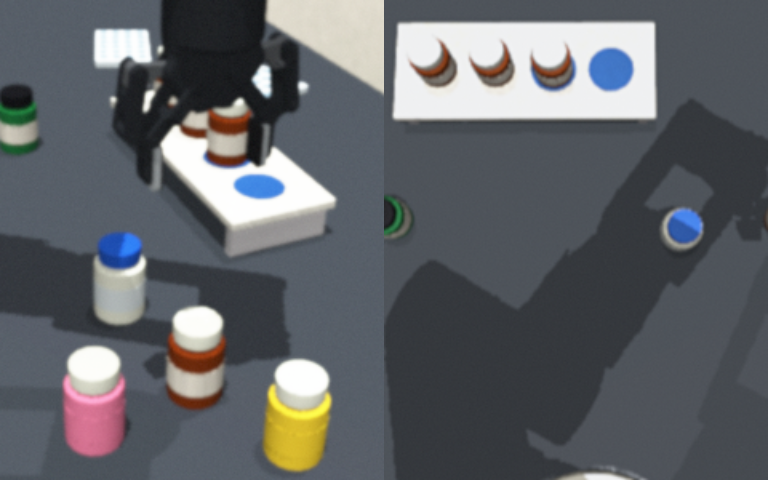

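Jar A stands on its disc at crop (553,65) in the top half, with the row jars unmoved. At B the open fingers clear the pink and yellow jars by about 20 mm or more. Descending with a slightly narrower opening.

```bash
python3 -m inch '[{"gripper":0.078,"tx":0,"ty":0,"tz":0.012,"spin":0},{"gripper":0.078,"tx":0,"ty":0,"tz":0.02,"spin":0},{"gripper":0.078,"tx":0,"ty":0,"tz":0.02,"spin":0},{"gripper":0.078,"tx":0,"ty":0,"tz":0.02,"spin":0},{"gripper":0.078,"tx":0,"ty":0,"tz":0.015,"spin":0},{"gripper":0.078,"tx":0,"ty":0,"tz":0,"spin":0},{"gripper":0.078,"tx":0,"ty":0,"tz":0,"spin":0},{"gripper":0.078,"tx":0,"ty":0,"tz":0,"spin":0}]' 40; python3 - <<'E'
from rig import *;import cv2;from h import *
S=grab_frame("side");T=grab_frame("top")
a=cv2.resize(S["pixels"][170:470,230:470],None,fx=1.6,fy=1.6);b=cv2.resize(T["pixels"][130:430,300:540],None,fx=1.6,fy=1.6)
cv2.imwrite("pics/b2.png",cv2.hconcat([a,b])[:,:,::-1])
E
```

```text
clock: 14.65
eef_pos: [433.0, -256.6, 123.9]
tcp_rot: [3.141, 0.0, 1.572]
contact_force: [0.6, -0.9, 0.3]
opening: 0.911
```

View pics/b2.png

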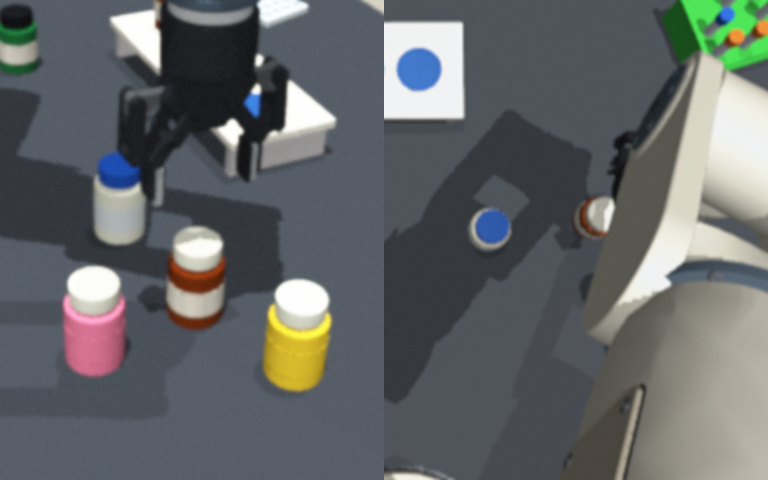

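The fingertips (midpoint crop column 200) are aligned over jar B (197). Descending and gripping.

```bash
python3 -m inch '[{"gripper":0.078,"tx":0,"ty":0,"tz":0.014,"spin":0},{"gripper":0.078,"tx":0,"ty":0,"tz":0.018,"spin":0},{"gripper":0.078,"tx":0,"ty":0,"tz":0.018,"spin":0},{"gripper":0.078,"tx":0,"ty":0,"tz":0.018,"spin":0},{"gripper":0.078,"tx":0,"ty":0,"tz":0.018,"spin":0},{"gripper":0.078,"tx":0,"ty":0,"tz":0.016,"spin":0},{"gripper":0.078,"tx":0,"ty":0,"tz":0,"spin":0},{"gripper":0.078,"tx":0,"ty":0,"tz":0,"spin":0}]' 40
```

```text
clock: 15.55
eef_pos: [432.8, -256.6, 21.8]
tcp_rot: [3.141, 0.0, 1.571]
contact_force: [-0.1, -0.7, 0.7]
opening: 0.912
```

```bash
python3 -m inch '[{"gripper":0.06,"tx":0,"ty":0,"tz":0,"spin":0},{"gripper":0.055,"tx":0,"ty":0,"tz":0,"spin":0},{"gripper":0.05,"tx":0,"ty":0,"tz":0,"spin":0},{"gripper":0.045,"tx":0,"ty":0,"tz":0,"spin":0},{"gripper":0.04,"tx":0,"ty":0,"tz":0,"spin":0},{"gripper":0.04,"tx":0,"ty":0,"tz":0,"spin":0},{"gripper":0.04,"tx":0,"ty":0,"tz":0,"spin":0},{"gripper":0.04,"tx":0,"ty":0,"tz":0,"spin":0}]' 40
```

```text
clock: 16.35
eef_pos: [433.1, -256.8, 22.2]
tcp_rot: [3.14, 0.001, 1.571]
contact_force: [-0.7, -0.3, 7.4]
opening: 0.579
```

```bash
python3 -m inch '[{"gripper":0.04,"tx":0,"ty":0,"tz":-0.008,"spin":0},{"gripper":0.04,"tx":0,"ty":0,"tz":-0.016,"spin":0},{"gripper":0.04,"tx":0,"ty":0,"tz":-0.02,"spin":0},{"gripper":0.04,"tx":0,"ty":0,"tz":-0.02,"spin":0},{"gripper":0.04,"tx":0,"ty":0,"tz":-0.02,"spin":0},{"gripper":0.04,"tx":0,"ty":0,"tz":-0.02,"spin":0},{"gripper":0.04,"tx":0,"ty":0,"tz":-0.016,"spin":0},{"gripper":0.04,"tx":0,"ty":0,"tz":0,"spin":0}]' 40
```

```text
clock: 17.15
eef_pos: [433.6, -257.2, 143.6]
tcp_rot: [3.138, 0.002, 1.571]
contact_force: [0.6, -0.1, -2.1]
opening: 0.575
```

```bash
python3 -m inch '[{"gripper":0.04,"tx":0.008,"ty":0.008,"tz":0,"spin":0},{"gripper":0.04,"tx":0.016,"ty":0.016,"tz":0,"spin":0},{"gripper":0.04,"tx":0.022,"ty":0.02,"tz":0,"spin":0},{"gripper":0.04,"tx":0.022,"ty":0.02,"tz":0,"spin":0},{"gripper":0.04,"tx":0.022,"ty":0.02,"tz":0,"spin":0},{"gripper":0.04,"tx":0.022,"ty":0.02,"tz":0,"spin":0},{"gripper":0.04,"tx":0.022,"ty":0.02,"tz":0,"spin":0},{"gripper":0.04,"tx":0.022,"ty":0.02,"tz":0,"spin":0}]' 40
```

```text
clock: 17.95
eef_pos: [576.6, -98.5, 139.7]
tcp_rot: [-3.139, -0.001, 1.572]
contact_force: [-0.0, -0.7, -0.8]
opening: 0.57
```

```bash
python3 -m inch '[{"gripper":0.04,"tx":0.022,"ty":0.02,"tz":0,"spin":0},{"gripper":0.04,"tx":0.02,"ty":0.018,"tz":0,"spin":0},{"gripper":0.04,"tx":0.014,"ty":0.01,"tz":0,"spin":0},{"gripper":0.04,"tx":0.008,"ty":0.004,"tz":0,"spin":0},{"gripper":0.04,"tx":0.003,"ty":0,"tz":0,"spin":0},{"gripper":0.04,"tx":0,"ty":0,"tz":0,"spin":0},{"gripper":0.04,"tx":0,"ty":0,"tz":0,"spin":0},{"gripper":0.04,"tx":0,"ty":0,"tz":0,"spin":0}]' 40; python3 - <<'E'
from rig import *;import cv2;from h import *
S=grab_frame("side");T=grab_frame("top")
a=cv2.resize(S["pixels"][80:280,260:460],None,fx=2,fy=2);b=cv2.resize(T["pixels"][100:300,180:380],None,fx=2,fy=2)
cv2.imwrite("pics/b3.png",cv2.hconcat([a,b])[:,:,::-1])
E
```

```text
clock: 18.75
eef_pos: [627.9, -34.1, 141.4]
tcp_rot: [-3.141, 0.0, 1.571]
contact_force: [-0.7, 0.6, -1.5]
opening: 0.58
```

View pics/b3.png

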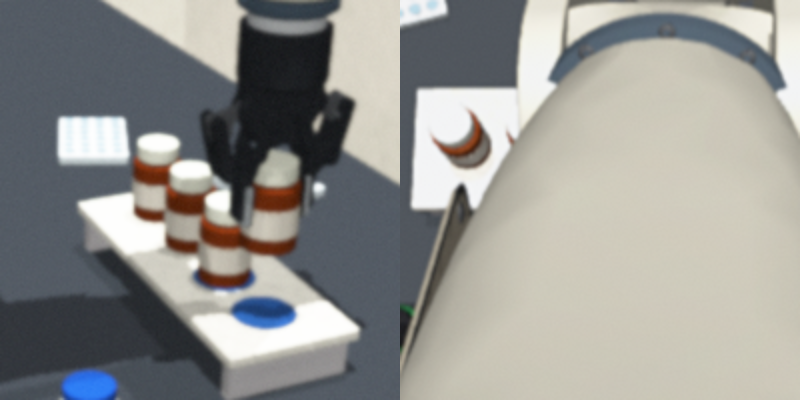

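Jar B hangs clear above the last disc (crop 264,312), and jar A is standing centred. Lowering.

```bash
python3 -m inch '[{"gripper":0.04,"tx":0.001,"ty":0.0015,"tz":0.008,"spin":0},{"gripper":0.04,"tx":0,"ty":0,"tz":0.014,"spin":0},{"gripper":0.04,"tx":0,"ty":0,"tz":0.014,"spin":0},{"gripper":0.04,"tx":0,"ty":0,"tz":0.014,"spin":0},{"gripper":0.04,"tx":0,"ty":0,"tz":0.01,"spin":0},{"gripper":0.04,"tx":0,"ty":0,"tz":0.005,"spin":0},{"gripper":0.04,"tx":0,"ty":0,"tz":0,"spin":0},{"gripper":0.04,"tx":0,"ty":0,"tz":0,"spin":0}]' 40
```

```text
clock: 19.65
eef_pos: [630.2, -32.4, 76.5]
tcp_rot: [3.141, 0.0, 1.571]
contact_force: [0.4, -0.6, -1.5]
opening: 0.576
```

```bash
python3 -m inch '[{"gripper":0.04,"tx":0,"ty":0,"tz":0.001,"spin":0},{"gripper":0.04,"tx":0,"ty":0,"tz":0,"spin":0},{"gripper":0.04,"tx":0,"ty":0,"tz":0.001,"spin":0},{"gripper":0.04,"tx":0,"ty":0,"tz":0,"spin":0},{"gripper":0.04,"tx":0,"ty":0,"tz":0,"spin":0},{"gripper":0.04,"tx":0,"ty":0,"tz":0,"spin":0},{"gripper":0.04,"tx":0,"ty":0,"tz":0,"spin":0},{"gripper":0.04,"tx":0,"ty":0,"tz":0,"spin":0}]' 40
```

```text
clock: 20.45
eef_pos: [629.9, -32.4, 74.3]
tcp_rot: [-3.142, -0.0, 1.571]
contact_force: [0.5, -0.1, -1.3]
opening: 0.573
```

```bash
python3 -m inch '[{"gripper":0.04,"tx":0,"ty":0,"tz":0.001,"spin":0},{"gripper":0.04,"tx":0,"ty":0,"tz":0,"spin":0},{"gripper":0.04,"tx":0,"ty":0,"tz":0.001,"spin":0},{"gripper":0.04,"tx":0,"ty":0,"tz":0,"spin":0},{"gripper":0.04,"tx":0,"ty":0,"tz":0,"spin":0},{"gripper":0.04,"tx":0,"ty":0,"tz":0,"spin":0},{"gripper":0.04,"tx":0,"ty":0,"tz":0,"spin":0},{"gripper":0.04,"tx":0,"ty":0,"tz":0,"spin":0}]' 40
```

```text
clock: 21.25
eef_pos: [630.0, -32.4, 72.4]
tcp_rot: [3.141, -0.0, 1.571]
contact_force: [-0.1, 0.2, -0.6]
opening: 0.571
```

```bash
python3 -m inch '[{"gripper":0.04,"tx":0,"ty":0,"tz":0.0005,"spin":0},{"gripper":0.04,"tx":0,"ty":0,"tz":0,"spin":0},{"gripper":0.04,"tx":0,"ty":0,"tz":0,"spin":0},{"gripper":0.04,"tx":0,"ty":0,"tz":0,"spin":0},{"gripper":0.04,"tx":0,"ty":0,"tz":0,"spin":0},{"gripper":0.04,"tx":0,"ty":0,"tz":0,"spin":0},{"gripper":0.04,"tx":0,"ty":0,"tz":0,"spin":0},{"gripper":0.04,"tx":0,"ty":0,"tz":0,"spin":0}]' 40
```

```text
clock: 22.05
eef_pos: [629.9, -32.3, 72.3]
tcp_rot: [3.141, -0.0, 1.571]
contact_force: [-2.1, 0.0, 4.6]
opening: 0.575
```

Contact. Releasing and rising.

```bash
python3 -m inch '[{"gripper":0.05,"tx":0,"ty":0,"tz":0,"spin":0},{"gripper":0.053,"tx":0,"ty":0,"tz":0,"spin":0},{"gripper":0.056,"tx":0,"ty":0,"tz":0,"spin":0},{"gripper":0.062,"tx":0,"ty":0,"tz":0,"spin":0},{"gripper":0.07,"tx":0,"ty":0,"tz":0,"spin":0},{"gripper":0.08,"tx":0,"ty":0,"tz":0,"spin":0},{"gripper":0.085,"tx":0,"ty":0,"tz":0,"spin":0},{"gripper":0.085,"tx":0,"ty":0,"tz":0,"spin":0}]' 40
```

```text
clock: 22.85
eef_pos: [629.9, -32.4, 71.8]
tcp_rot: [3.142, 0.0, 1.571]
contact_force: [-0.3, -0.4, -0.1]
opening: 0.996
```

```bash
python3 -m inch '[{"gripper":0.085,"tx":0,"ty":0,"tz":0,"spin":0},{"gripper":0.085,"tx":0,"ty":0,"tz":-0.01,"spin":0},{"gripper":0.085,"tx":0,"ty":0,"tz":-0.015,"spin":0},{"gripper":0.085,"tx":0,"ty":0,"tz":-0.02,"spin":0},{"gripper":0.085,"tx":0,"ty":0,"tz":-0.025,"spin":0},{"gripper":0.085,"tx":0,"ty":0,"tz":-0.025,"spin":0},{"gripper":0.085,"tx":0,"ty":0,"tz":-0.025,"spin":0},{"gripper":0.085,"tx":0,"ty":0,"tz":-0.02,"spin":0}]' 40
```

```text
clock: 23.65
eef_pos: [630.5, -32.4, 215.1]
tcp_rot: [3.139, 0.0, 1.571]
contact_force: [-0.1, 0.2, 0.2]
opening: 0.998
```

```bash
python3 -m inch '[{"gripper":0.085,"tx":-0.02,"ty":-0.01,"tz":-0.01,"spin":0},{"gripper":0.085,"tx":-0.035,"ty":-0.02,"tz":0,"spin":0},{"gripper":0.085,"tx":-0.035,"ty":-0.02,"tz":0,"spin":0},{"gripper":0.085,"tx":-0.035,"ty":-0.02,"tz":0,"spin":0},{"gripper":0.085,"tx":-0.035,"ty":-0.02,"tz":0,"spin":0},{"gripper":0.085,"tx":-0.035,"ty":-0.02,"tz":0,"spin":0},{"gripper":0.085,"tx":-0.035,"ty":-0.02,"tz":0,"spin":0},{"gripper":0.085,"tx":-0.02,"ty":-0.01,"tz":0,"spin":0}]' 40
```

```text
clock: 24.45
eef_pos: [488.7, -284.8, 223.5]
tcp_rot: [3.14, 0.001, 1.57]
contact_force: [-0.4, 0.1, -0.3]
opening: 0.995
```

```bash
python3 -m inch '[{"gripper":0.085,"tx":0,"ty":0,"tz":0,"spin":0},{"gripper":0.085,"tx":0,"ty":0,"tz":0,"spin":0},{"gripper":0.085,"tx":0,"ty":0,"tz":0,"spin":0},{"gripper":0.085,"tx":0,"ty":0,"tz":0,"spin":0},{"gripper":0.085,"tx":0,"ty":0,"tz":0,"spin":0},{"gripper":0.085,"tx":0,"ty":0,"tz":0,"spin":0},{"gripper":0.085,"tx":0,"ty":0,"tz":0,"spin":0},{"gripper":0.085,"tx":0,"ty":0,"tz":0,"spin":0}]' 40
python3 - <<'E'
from rig import *;import cv2;from h import *
S=grab_frame("side");T=grab_frame("top")
for z,x,y in((130,631,42),(130,629.5,-33)):
    E=np.linalg.inv(T["extrinsics"]);p=T["K"]@(E@[x,y,z,1])[:3];print("expected cap px",(p/p[2])[:2].round(1))
for u,v in((209,158),(247,158),(283,162),(322,162)):
    t=T["pixels"];
for n in("jar_a_center","row_a_center","green_jar_center","white_jar_center"):
    for m in masks_of("top",n):print(n,round(m["conf"],2),m["centre"])
a=cv2.resize(S["pixels"][120:320,220:460],None,fx=1.6,fy=1.6);b=cv2.resize(T["pixels"][130:255,175:365],None,fx=4,fy=4)
cv2.imwrite("pics/c1.png",S["pixels"][:,:,::-1]);cv2.imwrite("pics/c2.png",b[:,:,::-1])
E
```

```text
clock: 25.25
eef_pos: [490.1, -282.3, 221.7]
tcp_rot: [-3.142, -0.0, 1.572]
contact_force: [0.0, -0.5, 0.1]
opening: 0.997
expected cap px [282.2 160.3]
expected cap px [321.3 160.3]
jar_a_center 0.76 [316.6, 443.1]
jar_a_center 0.66 [168.1, 319.6]
jar_a_center 0.47 [243.8, 466.1]
row_a_center 0.56 [168.6, 210.3]
green_jar_center 0.86 [266.0, 180.8]
white_jar_center 0.66 [273.5, 365.8]
```

View pics/c1.png

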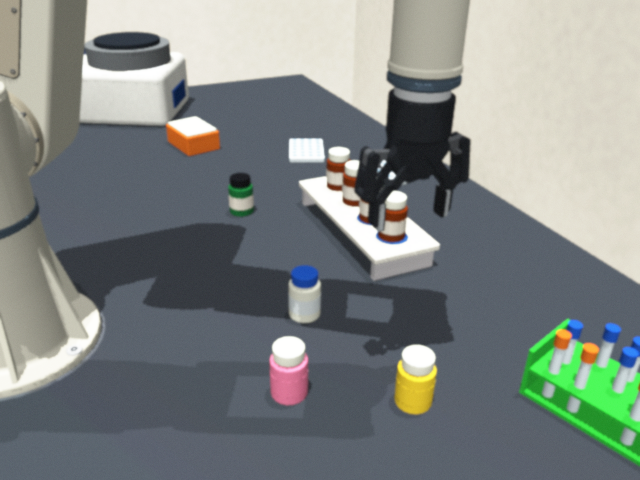

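View pics/c2.png

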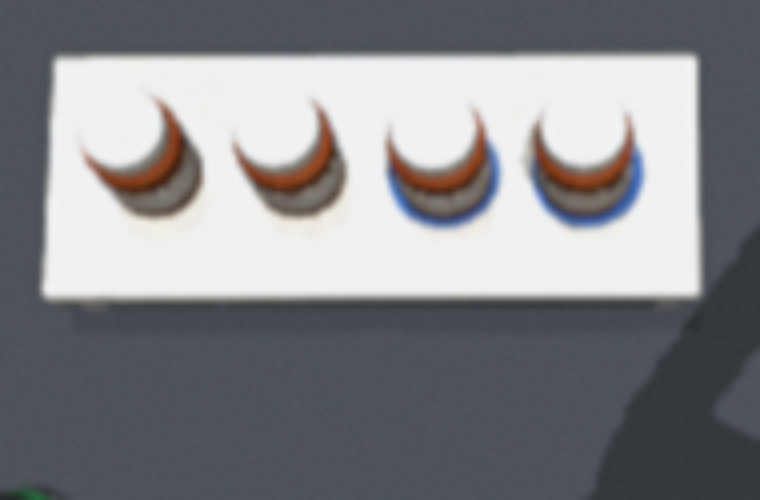

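In the final pictures all four jars stand upright in the row. The base arcs of the two new jars sit at crop columns ~440 and ~583, against disc centres at 442 and 586 (4x zoom), so they are within about 2 mm. The white, green, pink and yellow jars and the row jars are unmoved, and the gripper is clear. Handing in.

```bash
python3 -c "
from rig import *
print(sign_off())"
```

```text
the job is handed in; nothing more can be done
None
```

Both amber jars from the bench are standing upright on the blue discs, and I handed the job in at about 25 s of the 56 s allowed; no verdict was reported. I gripped each jar across the row, lowered it until I felt light contact (about 5–9 N), then released it and backed the arm away.

- **Centring:** in the last top picture each base sits within about 2 mm of its disc's centre. Jar A's cap read about 3.5 mm off in the row direction, which is still well inside the 16 mm limit. I read both by eye off the picture.
- **Other jars:** the white and green jars did not visibly move. One row jar read about 1 pixel from its first position. The network did not report the second row jar in the last picture, and by eye it stands in place. The pink and yellow jars were not touched.
- **Network mix-ups:** the jar network labelled the pink and yellow look-alikes as amber jars. It did not report jar A on its disc in the last picture, so I went by the images for those.
- **Early disagreement:** the two cameras first differed by about 5 mm on jar A's position in y. I put that down to the cap height I assumed, and the grip closed normally.

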